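# Drive the worn bush out of a monitor-arm knuckle

## Task

The monitor-arm link in the vise needs a new pivot bush. Take from the wooden rack the one of the three drivers that fits the bore, feel it into the top of the bore, and push the old bronze bush steadily down and out into the dish below, without ever bearing hard on the casting. Then hang the driver back by its collar in its own hole of the rack and let go; leave the dish, the other drivers and the polish bottles where they are.

Things in the scene. Friction and masses are not known exactly. Their poses are not given: they have to be found in the camera images.
- driver: the bush driver that fits (middle of three by shank thickness), hanging in the rack: black handle on a collar 44 mm diameter, 8 mm thick; below it a plug-in steel shank 24 mm diameter, 78 mm long, flat end. The shank sits crooked in its worn socket: its end is 2 to 3.3 mm off the handle's axis, to a side that differs each time and is not measured. 0.3 kg. Origin: centre of the collar's underside, z up, x, y square to the handle
- grip (a point): middle of the driver's black square handle, on its axis, 33 mm above the collar's underside; handle 24 x 24 mm, 50 mm tall (25 mm up and down from here), standing on the collar. When the driver is pushed, fingertips set just above the collar bear on it
- driver_slim: another driver in the rack, alike but with a fixed shank of 12 mm, which would only drop through the bush; stays in the rack. Origin: centre of the collar's underside, z up
- driver_wide: another driver in the rack, alike but with a fixed shank of 30 mm, too thick for the bore; stays in the rack. Origin: centre of the collar's underside, z up
- rack: wooden rack fixed to the desk, 200 mm (its x) by 64 mm (its y); upper face of its top board 98 mm above the desk, 12 mm thick, with three 36 mm through holes at x = -62, 0, +62 mm, y = 0. Origin on the desk under its centre, z up. Which driver hangs in which hole varies; collars rest on the board, shanks hang free, lower ends 20 mm above the desk
- link: white cast-aluminium monitor-arm link clamped in the grey vise, fixed. Its knuckle overhangs: a boss 49 mm diameter, 40 mm high (66 to 106 mm above the desk) with an upright through bore of 26.2 mm. Origin on the desk under the bore's axis, z up; a 33 mm wide beam runs from the knuckle along +y to the vise, whose jaws begin 99 mm from the bore's axis; nothing there is higher than 106 mm
- bore (a point): centre of the bore's mouth in the knuckle's flat top face, 106 mm above the desk; z up along the bore, which is 40 mm deep and open below; no chamfer. The casting marks if the driver bears on it with more than 25 N
- bush: bronze sleeve 26 mm in outside diameter, 14 mm hole, 24 mm long, mass 0.06 kg, gripped tightly in the lower part of the bore with its top end 8 to 16 mm below the mouth. Origin at the centre of its lower end, z up along its axis. Pushing it down takes about 8 to 14 N (do not ram it: 35 N at most) until its top end passes the bore's underside, 40 mm below the mouth, where it lets go and drops
- dish: round steel parts dish, 104 mm across the rim, 80 mm across the foot, 24 mm high, floor 3 mm thick, mass 0.45 kg, loose on the desk under the knuckle. Origin at the centre of its underside, z up
- polish_a: bystander: small polish bottle with black cap, 29 mm in diameter, 78 mm tall, origin at the centre of its underside
- polish_b: bystander: small polish bottle with black cap, 29 mm in diameter, 78 mm tall, origin at the centre of its underside
- polish_c: bystander: small polish bottle with black cap, 29 mm in diameter, 78 mm tall, origin at the centre of its underside
Things that resemble listed ones, but are neither listed nor needed, are in the scene too. There is more than one size of the dish; the job needs the middle-sized.

How it is judged:
By the outcome, as a careful person would: the job done as asked, in the order asked, and still so for the second after the job is handed in, with the robot touching nothing.
It also fails if it takes over 61 s, if anything falls off the work surface, if the arm or the gripper's body presses on something with over 40 N, if the wrist force passes 120 N, or if a joint passes its speed limit or range.

## Robot

A 7-joint arm with a two-finger parallel gripper is mounted at the origin on the work surface. World frame = base frame: x ahead of the robot, y to its left, z up, the work surface at z = 0. Lengths are in m, angles in rad, forces in N, time in s.
With the tool pointing down it reaches from about 0.4 to 0.85 m from the base axis. Payload 10.4 kg.
Tool frame: the origin (TCP) lies at the very end of the fingers, on their centre line; the grasp point (between the pads) lies 19 mm behind it (r.pinch_z is the distance from the TCP to the grasp point, in m); z points along the fingers, y is the line along which they close (so a half turn about z gives the same grasp; the last joint's range is limited). The gripper opens to 87 mm and grips with 3 to 60 N. Pads are 19 mm wide; open, the fingers measure 117 mm over their backs; the gripper's body (75 mm by 190 mm) begins 51 mm behind the grasp point.
Start: joints at [-1.204, 0.332, -0.065, 1.46, 0.022, 1.35, -0.088], TCP at [0.237, 0.578, 0.223] pointing down, gripper open.
Joint ranges: [-2.6, 2.6], [-0.5, 2.12], [-1.47, 1.34], [0.16, 2.42], [-1.27, 4.41], [0.06, 2.06], [-2.6, 2.6]. Speed limits (rad/s): [2.22, 2.22, 2.79, 2.79, 3.14, 3.14, 3.14].

## Interface

Orientations are given as a unit quaternion [x, y, z, w].
In Python, from bench import sensors, vision, r gives the robot as it stands.
- The arm moves only by the shell command python3 -m crank 'ROWS' [OPENING] [FORCE]. ROWS is JSON, a list of rows, each a list of 2 entries, a list of its own where there are three numbers: the shift along the tool's x, y, z normalised to -1 to 1, where 1 is 3 cm, then the turn about the tool's z normalised to -1 to 1, where 1 is 8 degrees. A call has 1 to 12 rows; each row shifts and turns the commanded pose from where the row before left it, along the tool's axes as they then stand; what a row does not reach is not made up. A row lasts 1/8 s, in which the tool goes at most 62.5 mm and 10.7 degrees, less where a joint would pass 70% of its speed; a pose out of reach is approached as far as the arm can. A call with a number of a shift or a turn outside -1 to 1 is refused whole. A call with a gripper value outside its range is refused whole. OPENING is the opening, from 0 (shut) to 1 (fully open), set as the call begins (- or left out, the last holds). The fingers move at their own pace and stop on an object; FORCE is the grip in N (left out, the last holds). Time passes only in rows, so rows that do not move let the fingers close. It gives the time, the measured TCP pose, the force, the opening and the grip force at its end, in the units of the state.
- sensors.read_state(): the state, without advancing time (a new reading comes with each control period).
- vision.camera(name): name is "scene" or "top" or "wrist"; returns the picture (384x512x3 uint8, red, green, blue); there is no depth.
- vision.camera_model(name): a dict with "vertical_fov" (degrees; the focal length in pixels is half the picture's height over the tangent of half this angle, whatever the lens; pixels are square), "cx", "cy" (the principal point, pixels), "dist" ([k1, k2, p1, p2, k3] as OpenCV has them; the pictures are not rectified), "camera_from_world" (4x4, takes a point from world to camera coordinates); the wrist camera has in their place "hand_eye" (4x4, takes a point from camera to tool coordinates, whose origin is the TCP and whose axes are the flange's). Camera axes: x right, y down, z forward; pixel columns grow to the right and rows downward; lengths in m; the calibration is good to about 2 mm. A picture is of the moment at which its call begins: read the wrist's pose just before it. camera_model takes no time and is no camera call.
- r.close_job(): hands the job in; it is judged then, once.
The state is a dict: "time": time; "joint_positions": joint angles; "joint_vel": joint speeds; "joint_torque": joint torques, N m; "ee_pos": TCP position; "eef_rot": TCP orientation; "ft_force": force on the tool from outside, world axes, zero at the start; "torque": the same for the moment, N m; "width": finger opening in m; "grip_force": force on a finger pad.
Only numpy, scipy, OpenCV 4.12 (cv2) and the standard library are available. Lean on these libraries where they do the work, as an engineer would, in place of code of your own. Each camera call takes 0.05 s, during which the arm holds its last target. There are 200 camera calls.

## Working session

There is one attempt and no reset: what is moved stays moved. The work goes in short steps, Python scripts to look and compute and a shell command to move; the robot and the scene stay as the last step left them, time stands still between calls to the robot, and variables do not carry over. Pictures are saved under pics/ and viewed, at most 11 in all, crops included, and the job is handed in when it is done.

```bash
ls; mkdir -p pics; python3 - <<'E'
from bench import sensors, vision, r
import cv2,json
s=sensors.read_state(); print({k:s[k] for k in('time','ee_pos','eef_rot','ft_force','width')}, r.pinch_z)
for n in('scene','top'):
    cv2.imwrite(f'pics/{n}0.png',cv2.resize(vision.camera(n)[:,:,::-1],(800,600)))
for n in('scene','top','wrist'): print(n,vision.camera_model(n))
E
```

```text
pics
{'time': 0.0, 'ee_pos': array([0.23736922, 0.57775043, 0.22174476]), 'eef_rot': array([ 1.93629239e-01,  9.81074518e-01, -7.06130304e-04, -9.48687091e-05]), 'ft_force': array([-0.30770727,  0.03307651,  0.12177731]), 'width': 0.08667415681045239} 0.0187
scene {'vertical_fov': 47.340997738677174, 'cx': 253.09707598519793, 'cy': 201.90071458219123, 'dist': array([-0.05120284,  0.        ,  0.        ,  0.        ,  0.        ]), 'camera_from_world': array([[-0.41662582,  0.90896982,  0.0140283 ,  0.30322674],
       [ 0.74608629,  0.35070351, -0.56600556, -0.29067165],
       [-0.51940175, -0.2253462 , -0.82428206,  1.1741852 ],
       [ 0.        ,  0.        ,  0.        ,  1.        ]])}
top {'vertical_fov': 51.78888247732301, 'cx': 259.2345721619354, 'cy': 186.55887356004726, 'dist': array([-0.14002643,  0.        ,  0.        ,  0.        ,  0.        ]), 'camera_from_world': array([[ 0.19038085, -0.98170226,  0.00397644, -0.17545894],
       [-0.9593995 , -0.18691128, -0.2112268 ,  0.51655263],
       [ 0.20810507,  0.03639854, -0.97742899,  0.92123903],
       [ 0.        ,  0.        ,  0.        ,  1.        ]])}
wrist {'vertical_fov': 59.674652460103225, 'cx': 256.84169061005883, 'cy': 189.3493512337203, 'dist': array([-0.05886496,  0.        ,  0.        ,  0.        ,  0.        ]), 'hand_eye': array([[-5.34525843e-04, -9.56844002e-01, -2.90601567e-01,
         7.99199921e-02],
       [ 9.99999258e-01, -8.29551247e-04,  8.92031284e-04,
         1.39859637e-03],
       [-1.09460368e-03, -2.90600874e-01,  9.56843735e-01,
        -1.62178306e-01],
       [ 0.00000000e+00,  0.00000000e+00,  0.00000000e+00,
         1.00000000e+00]])}
```

View pics/scene0.png

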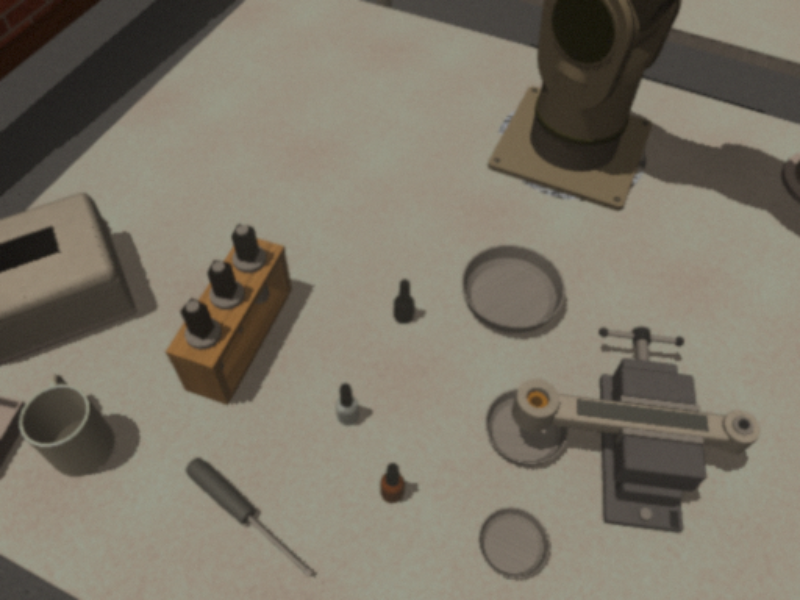

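View pics/top0.png

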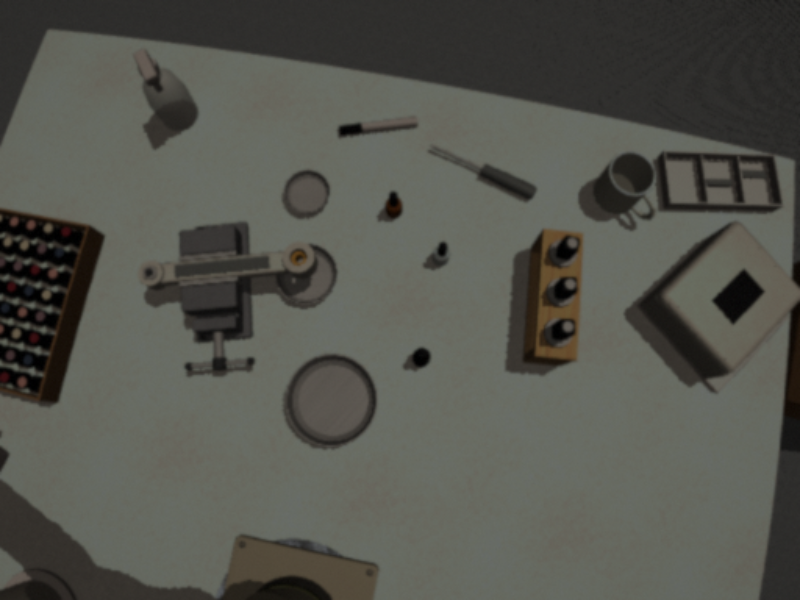

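The scene view shows the rack at left with handles at about (245,245), (222,282) and (198,320). The knuckle with the bronze bush is at (538,400) over the middle dish, and the bottles are at (404,302), (346,405) and (392,484). In the top view the bore is at (299,257) and the handles are at (567,248), (565,290) and (562,330).

```bash
cat > h.py <<'E'
from bench import sensors, vision, r
import cv2, numpy as np
from scipy.spatial.transform import Rotation as R
def model(n, s=None):
    m=vision.camera_model(n); f=192/np.tan(np.radians(m['vertical_fov']/2))
    K=np.array([[f,0,m['cx']],[0,f,m['cy']],[0,0,1]])
    if n=='wrist':
        T=np.eye(4); T[:3,:3]=R.from_quat(s['eef_rot']).as_matrix(); T[:3,3]=s['ee_pos']
        W=T@m['hand_eye']
    else: W=np.linalg.inv(m['camera_from_world'])
    return K,np.array(m['dist']),W
def plane(n,px,z,s=None):
    K,d,W=model(n,s)
    u=cv2.undistortPoints(np.array(px,float).reshape(-1,1,2),K,d).reshape(-1,2)
    D=np.c_[u,np.ones(len(u))]@W[:3,:3].T; o=W[:3,3]
    return o+D*((z-o[2])/D[:,2])[:,None]
def proj(n,P,s=None):
    K,d,W=model(n,s); C=np.linalg.inv(W)
    rv=cv2.Rodrigues(C[:3,:3])[0]
    return cv2.projectPoints(np.array(P,float).reshape(-1,1,3),rv,C[:3,3],K,d)[0].reshape(-1,2)
def shift(target, s=None):
    """tool-axis move in row units (3 cm) to TCP target"""
    s=s or sensors.read_state()
    return R.from_quat(s['eef_rot']).inv().apply(np.array(target)-s['ee_pos'])/0.03
E
python3 - <<'E'
from h import *
k=.64
print('bore top',plane('top',[[299*k,257*k]],.106),'scene',plane('scene',[[538*k,398*k]],.106))
print('rack top corners scene',plane('scene',np.array([[257,237],[286,247],[222,362],[169,350]])*k,.098))
print('rack corners top',plane('top',np.array([[545,230],[583,233],[577,362],[530,358]])*k,.098))
print('handle tops top',plane('top',np.array([[571,241],[569,284],[567,324]])*k,.156))
print('handle tops scene',plane('scene',np.array([[243,230],[219,266],[193,305]])*k,.156))
print('bottles', plane('top',np.array([[393,207],[441,255],[421,358]])*k,.06))
im=vision.camera('scene')[:,:,::-1]
c=im[135:265,95:205]
c=cv2.resize(c,None,fx=4.5,fy=4.5,interpolation=cv2.INTER_CUBIC)
cv2.imwrite('pics/rack.png',(255*(c/255.)**.6).astype('uint8'))
E
```

```text
bore top [[0.55165438 0.09303214 0.106     ]] scene [[0.55100468 0.09632796 0.106     ]]
rack top corners scene [[ 0.47406726 -0.32316614  0.098     ]
 [ 0.47272944 -0.27898298  0.098     ]
 [ 0.65974761 -0.25913785  0.098     ]
 [ 0.67280251 -0.32604389  0.098     ]]
rack corners top [[ 0.66949935 -0.27071483  0.098     ]
 [ 0.67668339 -0.33074261  0.098     ]
 [ 0.4748112  -0.34802429  0.098     ]
 [ 0.46766426 -0.27702264  0.098     ]]
handle tops top [[ 0.63936943 -0.30057259  0.156     ]
 [ 0.5749069  -0.30608932  0.156     ]
 [ 0.51678033 -0.31115995  0.156     ]]
handle tops scene [[ 0.51122716 -0.31073037  0.156     ]
 [ 0.57245239 -0.30631962  0.156     ]
 [ 0.63374501 -0.30201008  0.156     ]]
bottles [[ 0.67379075 -0.02785999  0.06      ]
 [ 0.60904229 -0.11879471  0.06      ]
 [ 0.44141268 -0.11790089  0.06      ]]
```

View pics/rack.png

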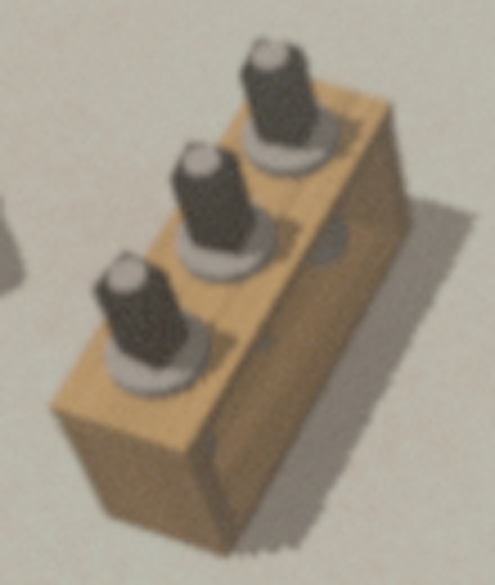

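The front of the rack is open, and the right-hand shank is partly visible at (325,240). I'll turn so the wrist camera faces the rack's open side and look underneath.

```bash
python3 -m crank '[[[0,0,0],1],[[0,0,0],1],[[0,0,0],1],[[0,0,0],1],[[0,0,0],1],[[0,0,0],1],[[0,0,0],1],[[0,0,0],1],[[0,0,0],0.46]]' 1
python3 -m crank '[[[-1,0.47,0],0],[[-1,0.47,0],0],[[-1,0.47,0],0],[[-1,0.47,0],0],[[-1,0.47,0],0],[[-1,0.47,0],0],[[-1,0.47,0],0],[[-1,0.47,0],0],[[-1,0.47,0],0],[[-1,0.47,0],0],[[-1,0.47,0],0],[[-1,0.47,0],0]]'
python3 -m crank '[[[-1,0.47,0],0],[[-1,0.47,0],0],[[-1,0.47,0],0],[[-1,0.47,0],0],[[-1,0.47,0],0],[[-1,0.47,0],0],[[-1,0.47,0],0],[[-1,0.47,0],0],[[-1,0.47,0],0],[[-1,0.47,0],0],[[-1,0.47,0],0],[[-1,0.47,0],0]]'
python3 -m crank '[[[0,0,1],0],[[0,0,1],0],[[0,0,1],0],[[0,0,0.6],0],[[0,0,0],0]]'
python3 - <<'E'
from h import *
s=sensors.read_state(); print(s['joint_positions'])
im=vision.camera('wrist')[:,:,::-1]
cv2.imwrite('pics/w1.png',cv2.resize((255*(im/255.)**.6).astype('uint8'),(800,600)))
E
```

```text
time: 1.27
ee_pos: [0.2374, 0.578, 0.2222]
eef_rot: [0.708, 0.706, -0.0, 0.0]
ft_force: [0.2, -0.1, 0.3]
width: 0.0874
grip_force: 0.0
time: 2.78
ee_pos: [0.4068, 0.217, 0.2225]
eef_rot: [0.707, 0.707, -0.0, -0.0]
ft_force: [-0.1, -0.4, -0.2]
width: 0.0871
grip_force: 0.0
time: 4.28
ee_pos: [0.5761, -0.1427, 0.2223]
eef_rot: [0.707, 0.707, -0.0, -0.0]
ft_force: [0.5, 0.9, 0.3]
width: 0.0871
grip_force: 0.0
time: 4.9
ee_pos: [0.5751, -0.1418, 0.1136]
eef_rot: [0.707, 0.707, -0.001, -0.001]
ft_force: [1.2, -0.4, -0.5]
width: 0.0871
grip_force: 0.0
[-0.40720407  0.41148577  0.7162235   1.71309897 -0.29411288  1.12975828
  0.39510887]
```

View pics/w1.png

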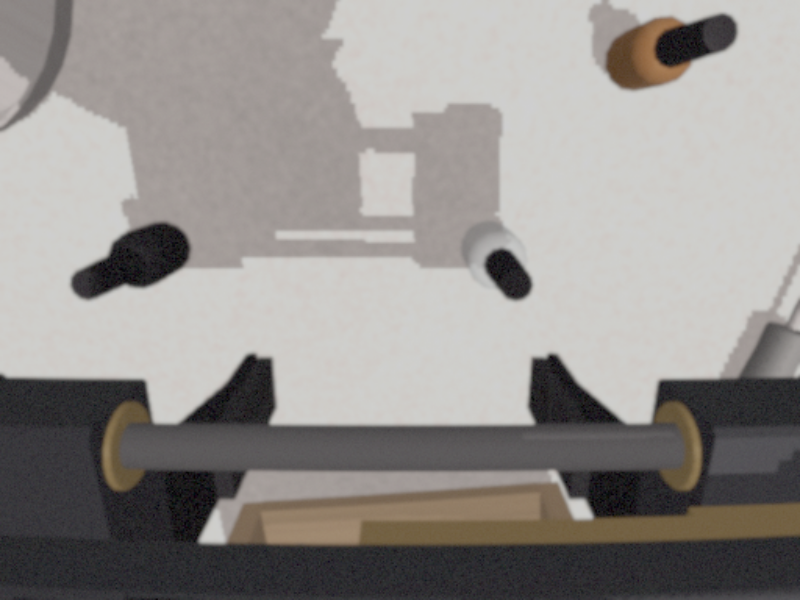

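The gripper body hides most of the view toward the rack, but there is a gap at rows 475–540 that shows the rack's inside. I'll move 35 mm closer so the shank ends fall in that gap.

```bash
python3 -m crank '[[[-0.6,0,0],0],[[-0.6,0,0],0],[[0,0,0],0]]'
python3 - <<'E'
from h import *
s=sensors.read_state()
im=vision.camera('wrist')[:,:,::-1]
print(proj('wrist',[[x,-.306+(x-.575)*.085,z] for x in(.513,.575,.637) for z in(.02,.06)],s))
c=im[280:365,80:440]
cv2.imwrite('pics/w2.png',cv2.resize((255*(c/255.)**.5).astype('uint8'),None,fx=2.2,fy=2.2))
E
```

```text
time: 5.32
ee_pos: [0.5754, -0.181, 0.1152]
eef_rot: [0.709, 0.706, -0.0, 0.001]
ft_force: [0.2, 0.1, -0.5]
width: 0.0869
grip_force: 0.0
[[189.70638289 326.81031695]
 [180.69322825 359.4995989 ]
 [256.23680454 322.20042949]
 [256.17654314 354.68387732]
 [323.56630484 316.88116688]
 [332.72431103 348.73068025]]
```

View pics/w2.png

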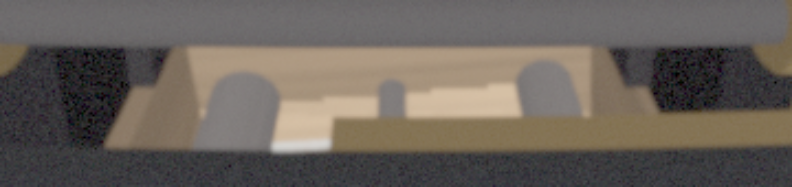

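The shank widths in the crop are about 65, 25 and 53 px, which matches 30, 12 and 24 mm. The driver I need is the right one in the crop at (545,90), near x≈0.637. I'll rise above it and turn to the rack's yaw.

```bash
python3 -m crank '[[[0,0,-1],0],[[0,0,-1],0],[[0,0,-1],0],[[-1,0.5,-1],0],[[-1,0.5,-0.5],0],[[-1,0.5,0],0],[[-1,0.55,0],0]]'
python3 -m crank '[[[0,0,0],-1],[[0,0,0],-1],[[0,0,0],-1],[[0,0,0],-1],[[0,0,0],-1],[[0,0,0],-1],[[0,0,0],-1],[[0,0,0],-1],[[0,0,0],-1],[[0,0,0],-1],[[0,0,0],-1],[[0,0,0],-0.8]]'
python3 - <<'E'
from h import *
s=sensors.read_state(); print(s['joint_positions'])
im=vision.camera('wrist')[:,:,::-1]
print(proj('wrist',[[.637,-.302,.156],[.637,-.302,.106],s['ee_pos']],s)/.64)
cv2.imwrite('pics/w3raw.png',im)
cv2.imwrite('pics/w3.png',cv2.resize((255*(im/255.)**.6).astype('uint8'),(800,600)))
E
```

```text
time: 6.25
ee_pos: [0.6381, -0.2981, 0.2497]
eef_rot: [0.707, 0.707, 0.0, -0.0]
ft_force: [0.4, -0.1, -0.5]
width: 0.0873
grip_force: 0.0
time: 7.75
ee_pos: [0.6374, -0.2973, 0.2495]
eef_rot: [-0.041, 0.999, 0.0, 0.0]
ft_force: [1.0, -0.4, 0.1]
width: 0.087
grip_force: 0.0
[ 0.09265473  0.52238304  0.43909163  1.19630429 -0.21539891  1.46759907
  2.15383669]
[[389.42473105 297.2473147 ]
 [391.0683129  272.88263553]
 [397.61613707 379.82990898]]
```

View pics/w3.png

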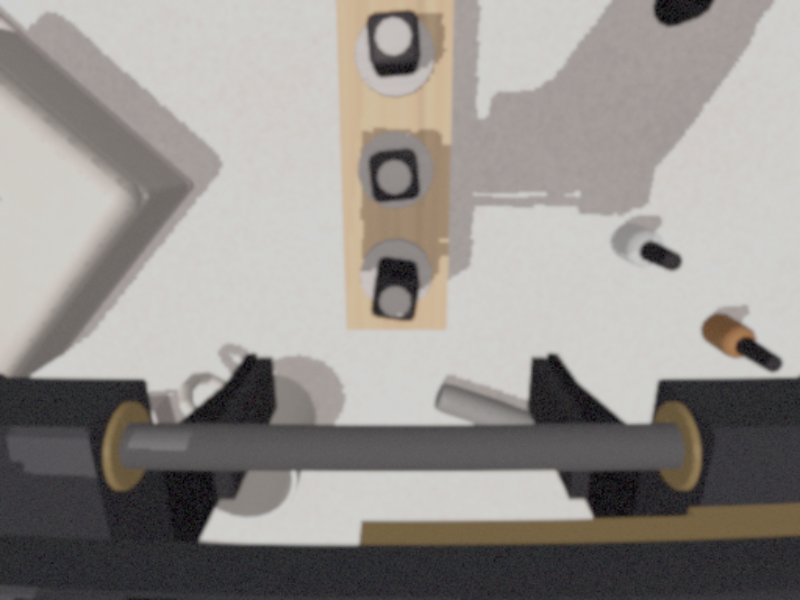

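The target handle's top is at (396,300) and its collar centre at about (397,273). Joint 7 is near its limit, so I'll use the half-turned grasp.

```bash
python3 - <<'E'
from h import *
s=sensors.read_state()
print(plane('wrist',[[396*.64,300*.64]],.156,s),plane('wrist',[[397*.64,273*.64]],.106,s))
E
python3 -m crank '[[[0,0,0],1],[[0,0,0],1],[[0,0,0],1],[[0,0,0],1],[[0,0,0],1],[[0,0,0],1],[[0,0,0],1],[[0,0,0],1],[[0,0,0],1],[[0,0,0],1],[[0,0,0],1],[[0,0,0],1]]' >/dev/null
python3 -m crank '[[[0,0,0],1],[[0,0,0],1],[[0,0,0],1],[[0,0,0],1],[[0,0,0],1],[[0,0,0],1],[[0,0,0],1],[[0,0,0],1],[[0,0,0],1],[[0,0,0],1],[[0,0,0],0.5],[[0,0,0],0]]'
python3 - <<'E'
from h import *
s=sensors.read_state(); print(s['joint_positions'],shift([.638,-.299,.1075]))
E
```

```text
[[ 0.63817949 -0.29863448  0.156     ]] [[ 0.63676226 -0.29854326  0.106     ]]
time: 10.8
ee_pos: [0.6375, -0.2974, 0.2494]
eef_rot: [0.999, 0.038, -0.0, -0.0]
ft_force: [-0.4, -0.7, -0.3]
width: 0.0873
grip_force: 0.0
[-0.2233602   0.69026263  1.04498879  1.21651232 -0.58366088  1.53880498
 -0.77092537] [0.01446545 0.05563752 4.72920518]
```

```bash
python3 -m crank '[[[0,0.06,1],0],[[0,0,1],0],[[0,0,1],0],[[0,0,1],0],[[0,0,0.4],0],[[0,0,0.3],0],[[0,0,0],0]]' 1
python3 -m crank '[[[0,0,0],0],[[0,0,0],0],[[0,0,0],0],[[0,0,0],0],[[0,0,0],0],[[0,0,0],0]]' 0 40
```

```text
time: 11.68
ee_pos: [0.6375, -0.2998, 0.1088]
eef_rot: [0.999, 0.038, 0.0, -0.0]
ft_force: [0.3, -0.2, -0.2]
width: 0.087
grip_force: 0.0
time: 12.42
ee_pos: [0.6373, -0.2997, 0.1085]
eef_rot: [0.999, 0.038, 0.0, -0.0]
ft_force: [0.0, 0.7, -0.3]
width: 0.0351
grip_force: 0.0
```

```bash
python3 -m crank '[[[0,0,0],0],[[0,0,0],0],[[0,0,0],0],[[0,0,0],0]]' 0 40
python3 -m crank '[[[0,0,-1],0],[[0,0,-1],0],[[0,0,-1],0],[[0,0,-1],0],[[0,0,0],0]]'
python3 - <<'E'
from h import *
s=sensors.read_state()
im=vision.camera('wrist')[:,:,::-1]; cv2.imwrite('pics/w4raw.png',im)
p=s['ee_pos']
a=(255*(im/255.)**.6).astype('uint8')
print(proj('wrist',[p+[0,0,-.0145],p+[0,0,-.0925]],s)-[150,100])
cv2.imwrite('pics/w4.png',cv2.resize(a[100:300,150:370],None,fx=3,fy=3))
E
```

```text
time: 12.92
ee_pos: [0.6373, -0.2999, 0.1085]
eef_rot: [0.999, 0.038, 0.0, 0.0]
ft_force: [0.6, -1.6, 0.8]
width: 0.024
grip_force: 39.0
time: 13.55
ee_pos: [0.6377, -0.3003, 0.2302]
eef_rot: [0.999, 0.038, 0.001, 0.001]
ft_force: [0.3, -0.1, -3.3]
width: 0.0244
grip_force: 38.9
[[109.20343972 134.76234281]
 [108.57164555  93.84485757]]
```

View pics/w4.png

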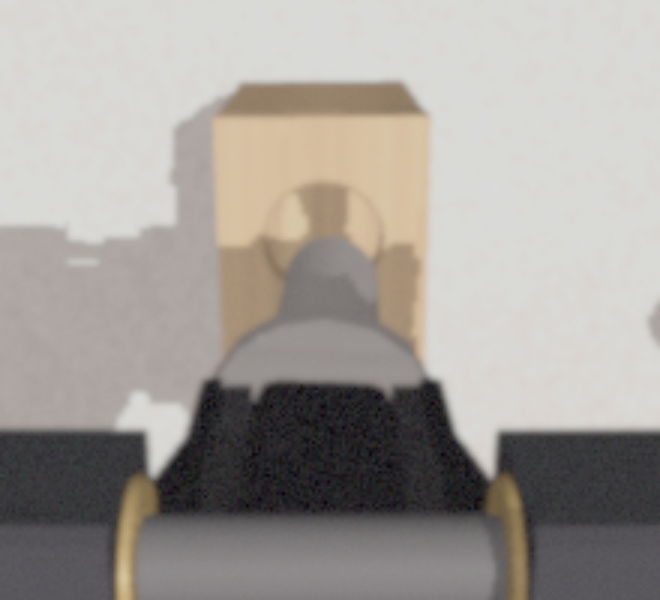

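The lifted shank's end is centred at about column 331 in the crop and the collar at 321, so the tip leans roughly 3 mm toward tool +y. Next I'll carry the driver over the bore and compare the tip with the bore mouth directly.

```bash
python3 -m crank '[[[0,-0.9,0],0],[[-0.15,-0.96,0],0],[[-0.15,-0.96,0],0],[[-0.15,-0.96,0],0],[[-0.15,-0.96,0],0],[[-0.15,-0.96,0],0],[[-0.15,-0.96,0],0],[[-0.15,-0.96,0],0],[[-0.15,-0.96,0],0],[[-0.15,-0.96,0],0],[[-0.15,-0.96,0],0],[[-0.15,-0.96,0],0]]'
python3 -m crank '[[[-0.15,-0.96,0],0],[[-0.07,-0.96,0],0],[[0,0,0.5],0],[[0,0,0],0],[[0,0,0],0]]'
python3 - <<'E'
from h import *
s=sensors.read_state()
im=vision.camera('wrist')[:,:,::-1]; cv2.imwrite('pics/w5raw.png',im)
p=s['ee_pos'];print(p,s['joint_positions'][6])
a=(255*(im/255.)**.6).astype('uint8')
cv2.imwrite('pics/w5.png',cv2.resize(a[90:250,150:370],None,fx=3.6,fy=3.6))
E
```

```text
time: 15.1
ee_pos: [0.5604, 0.0405, 0.2268]
eef_rot: [0.999, 0.039, -0.001, 0.0]
ft_force: [0.9, 0.1, -2.9]
width: 0.0241
grip_force: 38.9
time: 15.72
ee_pos: [0.5505, 0.095, 0.2133]
eef_rot: [0.999, 0.037, -0.0, 0.0]
ft_force: [0.5, -0.2, -2.9]
width: 0.024
grip_force: 38.9
[0.55054629 0.09501814 0.21328592] -1.4208205465282746
```

View pics/w5.png

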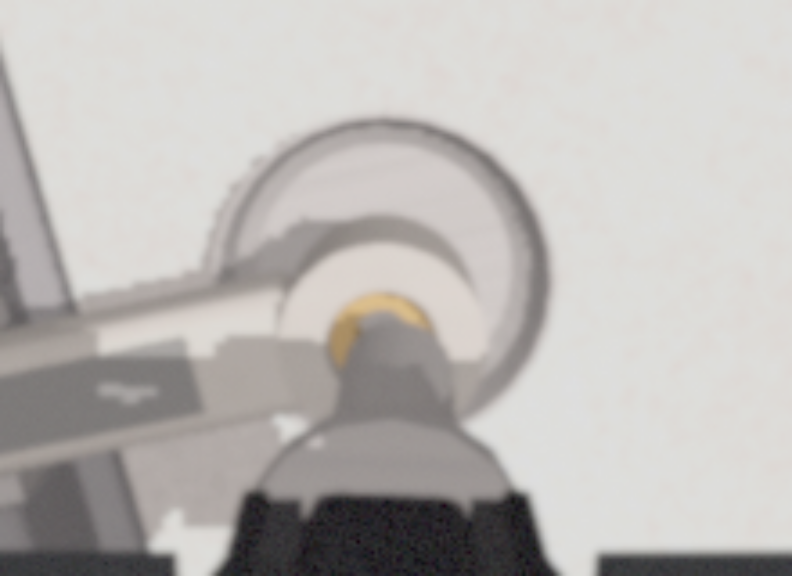

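The bore mouth's left edge is at column 328 and its top at row 292, with the boss running from column 280 to 490, so the bore centre is about (384.5,345). The shank tip's arc tops out at row 310 with sides at 342 and 450, so its centre is about (396,362). I'll refine those edges with code.

```bash
python3 - <<'E'
from h import *
s=sensors.read_state()
im=cv2.imread('pics/w5raw.png')
def pr(px,z):
    W=plane('wrist',np.array(px)/3.6+[150,90],z,s)
    return R.from_quat(s['eef_rot']).inv().apply(W-s['ee_pos'])*1000
print('bore c',pr([[384.5,345]],.106),'bore left/top',pr([[328,340],[384,292]],.106),'boss top,left,right',pr([[384,241],[280,325],[490,340]],.106))
print('tip apex,l,r',pr([[392,310],[345,360],[447,360]],.1248))
g=cv2.GaussianBlur(im,(3,3),0)
for r_ in(180,183,186,189,192): print(r_,[tuple(int(v) for v in g[r_,c]) [1:] for c in range(238,282,2)])
print('col',[(rr,int(g[rr,258,1]),int(g[rr,258,2])) for rr in range(152,200,2)])
E
```

```text
bore c [[  2.02383282  -1.53625978 107.57105552]] bore left/top [[  3.24082242 -14.701647   107.56901938]
 [ 14.74100089  -1.64417705 107.57137276]] boss top,left,right [[ 26.67505061  -1.63602403 107.57168766]
 [  6.8701418  -25.8027581  107.5673709 ]
 [  3.23526344  23.05250944 107.57494995]]
tip apex,l,r [[ 15.38950375   0.11259324  88.77166553]
 [  4.13861766 -10.11293573  88.76976356]
 [  4.13497597  12.10902046  88.77325426]]
180 [(186, 196), (171, 183), (127, 148), (103, 135), (98, 130), (91, 118), (93, 108), (97, 105), (94, 100), (93, 99), (94, 100), (97, 105), (105, 119), (115, 135), (118, 143), (114, 140), (141, 157), (179, 190), (187, 197), (187, 198), (187, 198), (188, 198)]
183 [(175, 186), (144, 158), (102, 130), (97, 129), (95, 126), (82, 105), (75, 85), (80, 86), (84, 90), (88, 94), (91, 98), (94, 101), (98, 105), (100, 107), (101, 109), (102, 111), (116, 126), (162, 173), (185, 196), (187, 198), (187, 198), (187, 198)]
186 [(124, 133), (105, 117), (93, 119), (96, 128), (88, 114), (78, 90), (76, 82), (81, 87), (86, 91), (89, 95), (91, 97), (95, 101), (98, 104), (100, 
[... 287 characters left out ...]
8), (105, 112), (132, 141), (162, 172), (167, 177), (167, 178)]
192 [(120, 129), (114, 122), (93, 102), (80, 92), (74, 82), (73, 79), (76, 81), (77, 83), (79, 84), (79, 84), (81, 87), (84, 89), (84, 89), (80, 86), (83, 89), (95, 102), (101, 108), (102, 108), (104, 111), (115, 123), (122, 130), (122, 131)]
col [(152, 105, 112), (154, 104, 112), (156, 120, 129), (158, 170, 180), (160, 188, 199), (162, 188, 199), (164, 188, 198), (166, 187, 198), (168, 186, 197), (170, 168, 182), (172, 142, 174), (174, 152, 191), (176, 132, 158), (178, 106, 116), (180, 94, 100), (182, 91, 98), (184, 91, 98), (186, 91, 97), (188, 91, 98), (190, 89, 95), (192, 81, 87), (194, 78, 84), (196, 78, 83), (198, 77, 83)]
```

```bash
python3 -m crank '[[[-0.02,-0.07,0.25],0],[[0,0,0.22],0],[[0,0,0],0],[[0,0,0],0]]'
python3 - <<'E'
from h import *
s=sensors.read_state()
im=vision.camera('wrist')[:,:,::-1]; cv2.imwrite('pics/w6raw.png',im)
p=s['ee_pos'];print(p,s['ft_force'])
a=(255*(im/255.)**.6).astype('uint8')
cv2.imwrite('pics/w6.png',cv2.resize(a[140:220,210:310],None,fx=7,fy=7,interpolation=cv2.INTER_CUBIC))
E
```

```text
time: 16.27
ee_pos: [0.55, 0.0981, 0.1995]
eef_rot: [0.999, 0.038, 0.0, 0.0]
ft_force: [0.3, -0.1, -3.6]
width: 0.024
grip_force: 38.9
[0.54999496 0.09814696 0.19951535] [ 0.26315397 -0.07943402 -3.57736204]
```

View pics/w6.png

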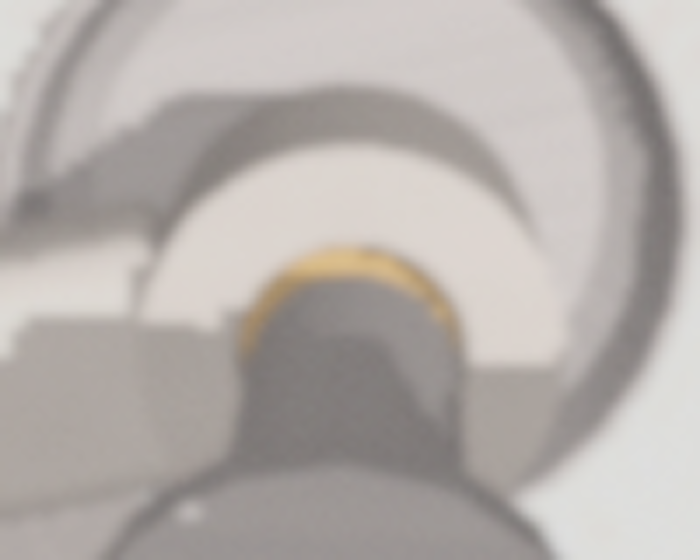

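The bore mouth's top is at row 245 with sides at columns 240 and 462. The tip's apex is at row 277 and column 351, so it is centred in y but sits slightly too far back in tool x.

```bash
python3 - <<'E'
from h import *
s=sensors.read_state()
def pr(px,z):
    W=plane('wrist',(np.array(px)+.0)/7+[210,140],z,s)
    return (R.from_quat(s['eef_rot']).inv().apply(W-s['ee_pos'])*1000).round(2)[:,:2].tolist()
print('bore',pr([[351,245],[240,340],[462,340]],.106),'boss',pr([[350,141],[140,320],[567,360]],.106))
print('tip',pr([[351,277],[248,340],[456,340]],.111))
E
```

```text
bore [[15.03, 1.12], [3.85, -11.51], [3.85, 13.81]] boss [[26.97, 0.99], [6.23, -22.86], [1.46, 25.86]]
tip [[12.66, 1.09], [5.37, -10.41], [5.36, 12.85]]
```

```bash
python3 -m crank '[[[0.045,0,0.05],0],[[0,0,0.05],0],[[0,0,0],0]]'; python3 -m crank '[[[0,0,0.04],0],[[0,0,0.03],0],[[0,0,0],0]]'; python3 -m crank '[[[0,0,0.03],0],[[0,0,0.02],0],[[0,0,0],0]]'
```

```text
time: 16.7
ee_pos: [0.5512, 0.0983, 0.1963]
eef_rot: [0.999, 0.038, -0.0, 0.0]
ft_force: [-0.1, -0.2, -3.0]
width: 0.0237
grip_force: 38.9
time: 17.08
ee_pos: [0.5512, 0.0983, 0.1943]
eef_rot: [0.999, 0.038, -0.0, -0.0]
ft_force: [-0.0, 0.5, -2.8]
width: 0.0242
grip_force: 38.9
time: 17.45
ee_pos: [0.5512, 0.0983, 0.1928]
eef_rot: [0.999, 0.038, -0.0, -0.0]
ft_force: [-0.7, -1.1, -3.1]
width: 0.024
grip_force: 38.9
```

```bash
python3 -m crank '[[[0,0,0.03],0],[[0,0,0.03],0],[[0,0,0],0]]'; python3 -m crank '[[[0,0,0.03],0],[[0,0,0.03],0],[[0,0,0],0]]';
```

```text
time: 17.82
ee_pos: [0.5512, 0.0983, 0.1909]
eef_rot: [0.999, 0.038, -0.0, -0.0]
ft_force: [-1.4, 0.0, -3.3]
width: 0.0242
grip_force: 38.9
time: 18.2
ee_pos: [0.5512, 0.0984, 0.1892]
eef_rot: [0.999, 0.038, -0.0, -0.0]
ft_force: [-1.5, -0.4, -3.2]
width: 0.0242
grip_force: 38.9
```

```bash
python3 -m crank '[[[-0.01,0,0.03],0],[[0,0,0.03],0],[[0,0,0.03],0],[[0,0,0],0]]'; python3 -m crank '[[[0,0.005,0.03],0],[[0,0,0.03],0],[[0,0,0.03],0],[[0,0,0],0]]'
```

```text
time: 18.7
ee_pos: [0.551, 0.0984, 0.1865]
eef_rot: [0.999, 0.038, -0.0, -0.0]
ft_force: [-0.3, 0.2, -3.6]
width: 0.0241
grip_force: 38.9
time: 19.2
ee_pos: [0.5511, 0.0983, 0.1841]
eef_rot: [0.999, 0.038, 0.0, -0.0]
ft_force: [-1.2, 1.0, 1.7]
width: 0.024
grip_force: 38.9
```

```bash
python3 -m crank '[[[-0.01,0.005,0.03],0],[[0,0,0.03],0],[[0,0,0.03],0],[[0,0,0.03],0]]'; python3 -m crank '[[[0,0.005,0.03],0],[[0,0,0.03],0],[[0,0,0.03],0],[[0,0,0.03],0]]'
```

```text
time: 19.7
ee_pos: [0.5509, 0.0981, 0.1803]
eef_rot: [0.999, 0.038, 0.0, -0.0]
ft_force: [-0.9, 2.1, 4.9]
width: 0.0239
grip_force: 38.9
time: 20.2
ee_pos: [0.5507, 0.098, 0.1766]
eef_rot: [0.999, 0.038, 0.0, -0.0]
ft_force: [-0.1, 2.6, 4.4]
width: 0.0241
grip_force: 38.9
```

```bash
python3 -m crank '[[[0,-0.015,0.03],0],[[0,0,0.04],0],[[0,0,0.04],0],[[0,0,0.04],0],[[0,0,0.04],0]]'; python3 -m crank '[[[0,0,0.04],0],[[0,0,0.04],0],[[0,0,0.04],0],[[0,0,0.04],0]]'
```

```text
time: 20.82
ee_pos: [0.5506, 0.0982, 0.1708]
eef_rot: [0.999, 0.038, -0.0, 0.0]
ft_force: [0.7, 0.5, 2.0]
width: 0.0241
grip_force: 38.9
time: 21.32
ee_pos: [0.5506, 0.0982, 0.166]
eef_rot: [0.999, 0.038, -0.0, 0.0]
ft_force: [1.0, 0.6, -0.3]
width: 0.0245
grip_force: 38.9
```

```bash
python3 -m crank '[[[0,0,0.04],0],[[0,0,0.04],0],[[0,0,0.04],0],[[0,0,0.04],0],[[0,0,0.04],0]]'; python3 -m crank '[[[0,0,0.04],0],[[0,0,0.04],0],[[0,0,0.04],0],[[0,0,0.04],0],[[0,0,0.04],0],[[0,0,0],0]]'
```

```text
time: 21.95
ee_pos: [0.5505, 0.0982, 0.1599]
eef_rot: [0.999, 0.038, -0.0, 0.0]
ft_force: [0.9, 0.3, -2.1]
width: 0.0242
grip_force: 38.9
time: 22.7
ee_pos: [0.5507, 0.0981, 0.154]
eef_rot: [0.999, 0.038, 0.0, 0.0]
ft_force: [0.1, -1.1, -4.0]
width: 0.0244
grip_force: 38.9
```

```bash
python3 - <<'E'
from h import *
im=vision.camera('scene')[:,:,::-1]; cv2.imwrite('pics/s2raw.png',im)
a=(255*(im/255.)**.6).astype('uint8')
cv2.imwrite('pics/s2.png',cv2.resize(a[215:315,290:390],None,fx=5,fy=5,interpolation=cv2.INTER_CUBIC))
E
```

```text
(no output)
```

View pics/s2.png

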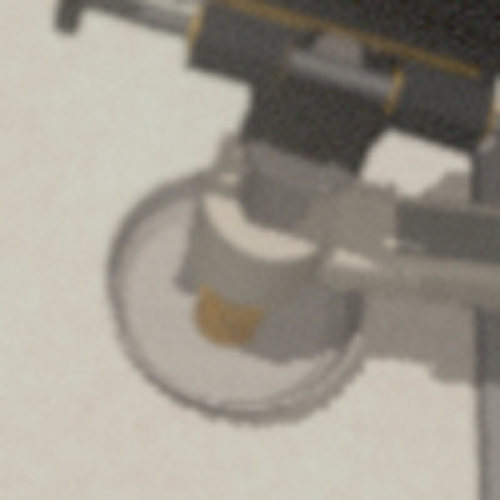

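The bronze bush shows below the boss at (230,315). It may be in the dish or still hanging, so I'll push a few mm past the end and check again.

```bash
python3 -m crank '[[[0,0,0.05],0],[[0,0,0.05],0],[[0,0,0.05],0],[[0,0,0.05],0],[[0,0,0],0],[[0,0,0],0]]'
python3 - <<'E'
from h import *
def bz(im):
    h=cv2.cvtColor(im,cv2.COLOR_BGR2HSV)[250:300,310:370]
    m=cv2.inRange(h,(8,110,40),(30,255,255)); ys,xs=np.nonzero(m)
    return len(xs),xs.mean()+310,ys.mean()+250,ys.min()+250,ys.max()+250
im=vision.camera('scene')[:,:,::-1]
print(bz(cv2.imread('pics/s2raw.png')),bz(im))
print(proj('scene',[[.551,.095,.003],[.551,.095,.027],[.551,.095,.042],[.551,.095,.066]]))
E
```

```text
time: 23.5
ee_pos: [0.5508, 0.0981, 0.1481]
eef_rot: [0.999, 0.038, 0.0, 0.0]
ft_force: [3.3, -3.4, -3.4]
width: 0.0242
grip_force: 38.9
(95, np.float64(334.77894736842103), np.float64(278.3157894736842), np.int64(272), np.int64(283)) (96, np.float64(334.90625), np.float64(278.40625), np.int64(272), np.int64(283))
[[333.95697317 278.70932734]
 [336.03535424 273.4940992 ]
 [337.38402777 270.10735559]
 [339.62634204 264.47208118]]
```

The bush did not move with the further 6 mm push, so it had already dropped into the dish. Now I'll withdraw and carry the driver back.

```bash
python3 -m crank '[[[0,0,-0.2],0],[[0,0,-0.4],0],[[0,0,-0.5],0],[[0,0,-0.5],0],[[0,0,-0.6],0],[[0,0,-0.7],0],[[0,0,0],0]]'
python3 -m crank '[[[0,0.5,0],0],[[0.15,0.96,0],0],[[0.15,0.96,0],0],[[0.15,0.96,0],0],[[0.15,0.96,0],0],[[0.15,0.96,0],0],[[0.15,0.96,0],0],[[0.15,0.96,0],0],[[0.15,0.96,0],0],[[0.15,0.96,0],0],[[0.15,0.96,0],0],[[0.15,0.96,0],0]]'
python3 -m crank '[[[0.15,0.96,0],0],[[0.15,0.96,0],0],[[0,0.6,0],0],[[0,0,0],0],[[0,0,0],0]]'
python3 - <<'E'
from h import *
print(shift([.6375,-.2998,.1085]))
im=vision.camera('top')[:,:,::-1]; cv2.imwrite('pics/t2raw.png',im)
E
```

```text
time: 24.42
ee_pos: [0.5515, 0.0985, 0.2369]
eef_rot: [0.999, 0.038, 0.001, -0.001]
ft_force: [0.1, -0.0, -3.9]
width: 0.0242
grip_force: 38.9
time: 25.92
ee_pos: [0.6246, -0.2308, 0.234]
eef_rot: [0.999, 0.038, -0.001, -0.0]
ft_force: [0.6, 0.8, -2.6]
width: 0.0244
grip_force: 38.9
time: 26.55
ee_pos: [0.6399, -0.3031, 0.2345]
eef_rot: [0.999, 0.038, -0.0, -0.0]
ft_force: [-0.1, 0.6, -3.3]
width: 0.0242
grip_force: 38.9
[-0.06933873 -0.11099179  4.19954732]
```

```bash
python3 -m crank '[[[-0.07,-0.13,0],0],[[0,0,0.7],0],[[0,0,0.3],0],[[0,0,0.2],0],[[0,0,0.3],0],[[0,0,0],0]]'; python3 -m crank '[[[0,0,0.5],0],[[0,0,0.6],0],[[0,0,0.6],0],[[0,0,0.5],0],[[0,0,0.3],0],[[0,0,0],0]]'
```

```text
time: 27.35
ee_pos: [0.6375, -0.2996, 0.1893]
eef_rot: [0.999, 0.038, -0.0, -0.0]
ft_force: [0.0, -0.2, -3.8]
width: 0.0241
grip_force: 38.9
time: 28.1
ee_pos: [0.6375, -0.2996, 0.1144]
eef_rot: [0.999, 0.038, -0.0, -0.0]
ft_force: [0.3, -0.1, -3.2]
width: 0.024
grip_force: 38.9
```

```bash
python3 -m crank '[[[0,0,0.1],0],[[0,0,0.06],0],[[0,0,0.03],0],[[0,0,0],0]]'; python3 -m crank '[[[0,0,0.02],0],[[0,0,0],0]]'
```

```text
time: 28.6
ee_pos: [0.6378, -0.2997, 0.1095]
eef_rot: [0.999, 0.038, 0.0, -0.0]
ft_force: [-0.1, 0.4, -3.2]
width: 0.0243
grip_force: 38.9
time: 28.85
ee_pos: [0.6378, -0.2997, 0.1088]
eef_rot: [0.999, 0.038, 0.0, -0.0]
ft_force: [-0.3, -0.3, -2.4]
width: 0.0243
grip_force: 38.9
```

```bash
python3 -m crank '[[[0,0,0.01],0],[[0,0,0.01],0],[[0,0,0],0]]';  python3 -m crank '[[[0,0,0],0],[[0,0,0],0],[[0,0,0],0],[[0,0,0],0],[[0,0,0],0],[[0,0,0],0],[[0,0,0],0],[[0,0,0],0]]' 1
python3 -m crank '[[[0,0,-0.4],0],[[0,0,-0.7],0],[[0,0,-1],0],[[0,0,-1],0],[[0,0,-1],0],[[0,0,-0.5],0],[[0,0,0],0],[[0,0,0],0]]'
python3 -m crank '[[[-1,-1,0],0],[[-1,-1,0],0],[[-1,-1,0],0],[[-1,-1,0],0],[[-1,-1,0],0],[[0,0,0],0]]'
python3 - <<'E'
from h import *
im=vision.camera('scene')[:,:,::-1]
a=(255*(im/255.)**.6).astype('uint8')
cv2.imwrite('pics/s3.png',cv2.resize(a,(800,600)))
E
```

```text
time: 29.22
ee_pos: [0.6378, -0.2997, 0.1085]
eef_rot: [0.999, 0.038, 0.0, -0.0]
ft_force: [-1.9, 1.2, 0.4]
width: 0.0244
grip_force: 38.9
time: 30.22
ee_pos: [0.6377, -0.2997, 0.1082]
eef_rot: [0.999, 0.038, -0.0, -0.0]
ft_force: [-0.0, 0.2, -0.4]
width: 0.0859
grip_force: 0.0
time: 31.22
ee_pos: [0.6375, -0.2994, 0.2451]
eef_rot: [0.999, 0.038, -0.001, -0.0]
ft_force: [-0.0, -0.1, -0.2]
width: 0.0867
grip_force: 0.0
time: 31.98
ee_pos: [0.4821, -0.1635, 0.2487]
eef_rot: [0.999, 0.04, 0.001, -0.003]
ft_force: [-0.1, -0.1, 0.1]
width: 0.0868
grip_force: 0.0
```

View pics/s3.png

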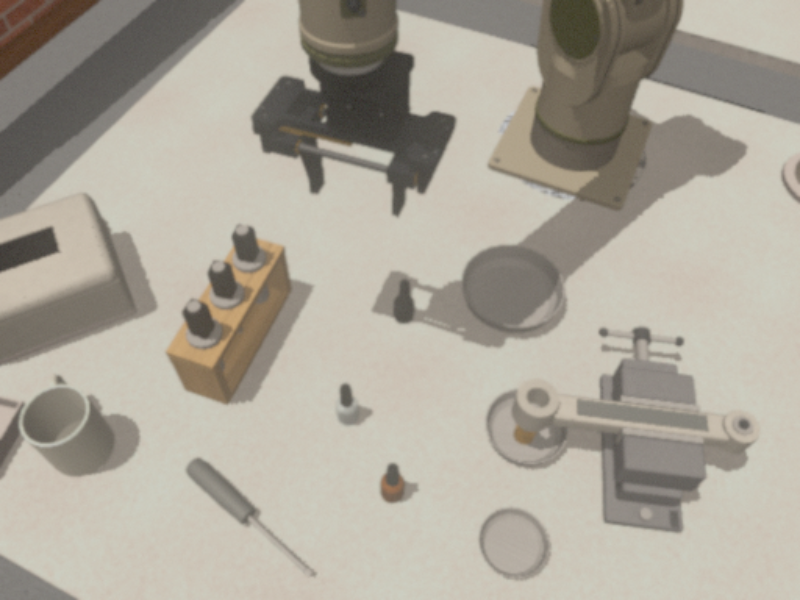

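All three drivers hang in the rack at (245,245), (222,282) and (200,320). The bore is empty, the bush is in the dish at (524,434), and the bottles and dishes haven't moved.

```bash
python3 -c "from bench import r; print(r.close_job())"
```

```text
the job is handed in; nothing more can be done
None
```

The bush is pushed out into the dish and the driver hangs back in its own rack hole; the job is handed in at about 32 s, with the dish, the other drivers and the bottles where they were.

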